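Close a biscuit tin in the bench lid press and hold it shut

ROBOT

A 6-joint arm with a two-finger parallel gripper is mounted at the origin on the work surface. World frame = base frame: x ahead of the robot, y to its left, z up, the work surface at z = 0. Lengths are in m, angles in rad, forces in N, time in s.
With the tool pointing down it reaches from about 0.225 to 0.875 m from the base axis. Payload 3.4 kg.
Tool frame: the origin (TCP) lies midway between the tips of the shut fingers; the grasp point (between the pads) lies 19 mm behind it (manip.grip_point_offset is the distance from the TCP to the grasp point, in m); x points along the fingers, y is the direction in which the jaws open and shut, and the axes are right-handed (so a half turn about x gives the same grasp; the last joint's range is limited). The gripper opens to 85 mm and grips with 20 to 120 N. Pads are 22 mm wide; open, the fingers measure 114 mm over their backs; the gripper's body (76 mm by 85 mm) begins 54 mm behind the grasp point. The pads swing forward as they close: fully open they stand 13 mm farther back than shut.
Start: joints at [1.217, 0.276, 1.505, -0, 1.361, -0.121], TCP at [0.133, 0.56, 0.209] pointing down, gripper open.
Joint ranges: [-2.89, 2.89], [-0.75, 2.08], [0.22, 2.7], [-1.18, 4.32], [0.11, 2.71], [-2.7, 2.7]. Speed limits (rad/s): [2.57, 2.57, 3.14, 3.14, 3.14, 3.14].

INTERFACE

Orientations are given as a unit quaternion [w, x, y, z].
In Python, from rig import manip gives the robot as it stands.
- The arm moves only by the shell command python3 -m crank 'ROWS' [FORCE]. ROWS is a JSON object of lists of equal length, an entry for each row: "grip": the opening, from 0 (shut) to 1 (fully open); "slide": the shift along the world's x, y, z in cm, a list of three; "roll": the turn about the world's z in degrees. In form: {"grip": [grip, ...], "slide": [[dx, dy, dz], ...], "roll": [roll, ...]}. A call has 1 to 20 rows; each row is the pose to reach, as a shift and turn from the pose commanded when the call began; what a row does not reach only later rows make up. A row lasts 1/10 s, in which the tool goes at most 50 mm and 8.59 degrees, less where a joint would pass 70% of its speed; a pose out of reach is approached as far as the arm can. A call with a gripper value outside its range is refused whole. The fingers move at their own pace and stop on an object; FORCE is the grip in N (left out, the last holds). Time passes only in rows, so rows that repeat a pose let the fingers close. It gives the time, the measured TCP pose, the force and the opening at its end, in the units of the state.
- manip.get_state(): the state, without advancing time (a new reading comes with each control period).
- manip.get_image(name): name is "scene" or "top" or "wrist"; returns a dict with "frame" (420x560x3 uint8, red, green, blue), "K" (3x3 intrinsics, pixels), "distortion" ([k1, k2, p1, p2, k3] as OpenCV has them; the pictures are not rectified), "R" (3x3) and "t" (3): a world point X has camera coordinates R X + t. Camera axes: x right, y down, z forward; pixel columns grow to the right and rows downward; lengths in m; the calibration is good to about 2 mm. A picture is of the moment at which its call begins. There is no depth.
- manip.sign_off(): hands the job in, once; it reports no verdict.
The state is a dict: "clock": time; "qpos": joint angles; "qd": joint speeds; "effort": joint torques, N m; "position": TCP position; "ee_rot": TCP orientation; "contact_force": force on the tool from outside, world axes, zero at the start; "moment": the same for the moment, N m; "width": finger opening in m.
Only numpy, scipy, OpenCV 4.12 (cv2) and the standard library are available. Lean on these libraries where they do the work, as an engineer would, in place of code of your own. Each camera call takes 0.05 s, during which the arm holds its last target. There are 200 camera calls.

TASK

Slide the carrier with the biscuit tin along its guides, in under the head of the lid press, until it is fully home against the stop. Then let go of it and push the press's round knob down past the first two clicks to the third, so that the tin's lid is pressed fully on; the knob springs back if released, so keep it held down there and finish while still holding it. Leave the jar, brush, cutter and bowl where they are.

Things in the scene. Friction and masses are not known exactly. Their poses are not given: they have to be found in the camera images.
- press: Grey bench lid press, fixed. Origin: on the table under the plunger's vertical axis; +x is the way the carrier is pushed in, z up. Bed 12 mm thick, 130 wide, x -290 to +130 mm; guides along x, inner faces at y +-45, outer +-59, tops 30 mm high. Column (80 wide) at x +45 to +100: its near face is the stop. Head overhangs x -40 to +95, y +-35 mm, at 106 to 146 mm height
- knob_top (a point): Centre of the flat top of the press's black round knob (60 mm across, 16 mm thick) on its vertical steel shaft; 210 mm above the table when up. It goes down with the plunger. The rubber pad at the plunger's foot (44 mm across) is 100 mm above the table when up
- plunger (a joint): How far the knob is pushed down, m: 0 up, hard stop 0.042. Clicks (detents) at 0.012, 0.024, 0.036. Resistance peaks at 8 to 12 N about 3 mm after the start and after each click, falls to 2 to 6 N about 3 mm short of the next; 7 to 12 N at the third click. The pad meets the lid at 0.030; with the tin home the lid seats and stops it at about 0.036. Released anywhere it springs back to 0
- post (a point): Half-way up the carrier's grip post, 54.5 mm above the table: upright round steel post 18 mm in diameter, top 87 mm above the table (30 mm collar at its foot). Site +x is the way it is pushed in; the post is 135 mm behind the tin's centre. Carrier (about 0.7 kg): plate 205 x 84 x 10 mm between the guides, 3 mm play a side, reaching 160 mm behind and 45 mm ahead of the tin's centre
- tin (a point): On the axis of the round steel biscuit tin (72 mm across) fixed on the carrier, 42 mm above the table. Starts 60 to 120 mm short of home; home when it lies under the plunger's axis, at x = 0 in the press's frame
- lid_top (a point): Centre of the top of the tin's lid (76 mm across), 70 mm above the table at the start, 64 mm when fully on
- lid (a joint): How far the lid is pressed on, m: 0 loose and proud, 0.006 fully on; stays where it is left, takes about 3 N to move
- jar: Bystander: closed jar 56 mm across, 85 mm tall, beyond the press's column; origin at the centre of its underside
- brush: Bystander: pastry brush lying on the table behind the carrier's end of the bed; origin at the centre of its underside
- cutter: Bystander: round steel cutter ring 64 mm across, 30 mm tall, beside the press; origin at the centre of its underside
- bowl: Bystander: white bowl 100 mm across, 45 mm tall, beside the press; origin at the centre of its underside
Not all that is in view belongs to the job. Of the things like the part that bears post, leave any that is pink; of the rest the larger one is meant.

How it is judged:
On the way, in this order (a step that is already met when the one before it is completed fails the run):
1. the carrier is fully home under the head, with the knob still up (x of tin in the frame of press above -0.006 m and value of joint plunger below 0.006 m), for 0.2 s.
2. the knob is pushed past two clicks to the third and the lid is on (value of joint plunger above 0.0335 m and value of joint lid above 0.0045 m), for 0.2 s.
At the end, for the whole second after the job is handed in: The carrier is home (tin within 6 mm of the plunger's axis, along the guides) and no longer touched by the robot, the knob is held by the robot (more than 2 N) at the third click, pushed down more than 33.5 mm, and the lid is pressed on by more than 4.5 of its 6 mm (all of step 2 and x of tin in the frame of press above -0.006 m and contact force between any of the fingers, the arm and plunger above 2 N and contact force between each of the fingers, the arm and carrier below 0.5 N); the arm keeps its last pose, push and grip.
It fails at once if a bystander was moved more than 25 mm (distance of any of jar, brush, cutter, bowl from where it was at the start of the episode above 0.025 m).
It also fails if it takes over 45 s, if anything falls off the work surface, if the arm or the gripper's body presses on something with over 40 N, if the wrist force passes 120 N, or if a joint passes its speed limit or range.

## Working session

There is one attempt and no reset: what is moved stays moved. The work goes in short steps, Python scripts to look and compute and a shell command to move; the robot and the scene stay as the last step left them, time stands still between calls to the robot, and variables do not carry over. Pictures are saved under pics/ and viewed, on a budget of 10 in all, crops included, one or two more only if the job needs it, and the job is handed in when it is done.

```bash
mkdir -p pics; ls
cat > h.py <<'E'
import numpy as np,cv2
from rig import manip
def get(n,save=None):
    im=manip.get_image(n); im={k:np.array(v) for k,v in im.items()}
    if save: cv2.imwrite(save,im["frame"][:,:,::-1]); np.savez(save[:-4]+".npz",**im)
    return im
def load(p): return dict(np.load(p))
def ray(im,u,v):
    p=cv2.undistortPoints(np.array([[[u,v]]],float),im["K"],im["distortion"])[0,0]
    d=im["R"].T@np.array([p[0],p[1],1.]); return -im["R"].T@im["t"],d
def onz(im,u,v,z):
    c,d=ray(im,u,v); return c+d*(z-c[2])/d[2]
def proj(im,X):
    return cv2.projectPoints(np.array(X,float).reshape(-1,1,3),cv2.Rodrigues(im["R"])[0],im["t"],im["K"],im["distortion"])[0][:,0]
E
python3 -c "
from h import *
a=get('top','pics/top.png');b=get('scene','pics/scene.png')
print(manip.get_state())
for i in(a,b): print(-i['R'].T@i['t'],i['R'][2])
"
```

```text
pics
{'clock': 0.1, 'qpos': array([ 1.21698783e+00,  2.76549476e-01,  1.50598500e+00, -3.48685284e-06,
        1.36070164e+00, -1.21009883e-01]), 'qd': array([ 0.00016051, -0.00035092, -0.00180532, -0.00020636, -0.00063334,
        0.0003217 ]), 'effort': array([ 1.47141865e-03, -4.17700624e+01, -2.46405011e+01, -1.74844577e-04,
        5.92255892e-03,  9.75707621e-06]), 'position': array([0.13249253, 0.55901809, 0.20782471]), 'ee_rot': array([ 0.70218627,  0.08155568,  0.70245724, -0.08268576]), 'contact_force': array([-0.14478206, -0.14888896,  0.69018252]), 'moment': array([ 0.04558915,  0.01584888, -0.01924277]), 'width': 0.08514450297636651}
[0.33016539 0.04483003 1.32652882] [ 0.18080934 -0.00830192 -0.98348313]
[1.01565853 0.81890378 0.86679962] [-0.40826112 -0.68274423 -0.60595641]
```

View pics/top.png

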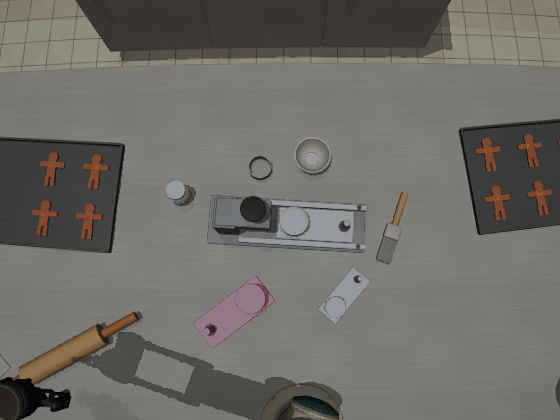

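View pics/scene.png

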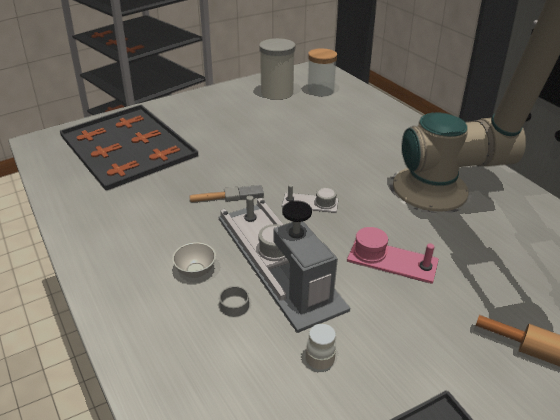

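```bash
python3 -c "
from h import *
a=load('pics/top.npz')
f=a['frame'][180:330,185:415,::-1]
cv2.imwrite('pics/crop.png',cv2.resize(f,None,fx=3.4,fy=3.4,interpolation=cv2.INTER_CUBIC))
"
```

```text
(no output)
```

View pics/crop.png

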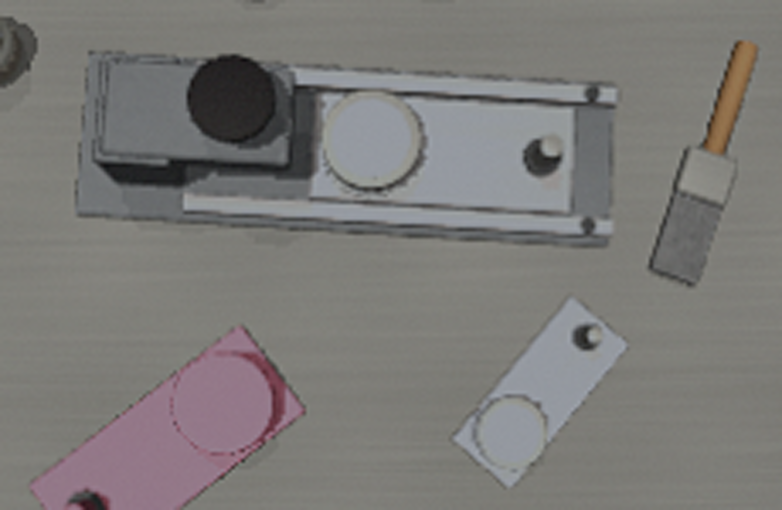

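The pink carrier at top (235,310) is excluded. Of the other two, the small white one is at (345,295) and the larger one is between the press guides at (320,222). The larger one is meant.

```bash
python3 -c "
from h import *
a=load('pics/top.npz');b=load('pics/scene.npz')
U=lambda x,y:(185+(x+.5)/3.4-.5,180+(y+.5)/3.4-.5)
g=a['frame'].max(2)
def blob(im,win,t):
    x0,x1,y0,y1=win;m=(im['frame'].max(2)<t)[y0:y1,x0:x1].astype(np.uint8)
    n,l,s,c=cv2.connectedComponentsWithStats(m);i=1+s[1:,4].argmax()
    cs,_=cv2.findContours((l==i).astype(np.uint8),0,1);print('blob',s[i],cv2.fitEllipse(cs[0]))
    return c[i]+[x0,y0]
k=blob(a,(236,270,192,224),45);k2=blob(b,(275,320,200,224),40)
print('knob',k,onz(a,*k,.21),k2,onz(b,*k2,.21))
print('lid',onz(a,*U(373,141),.07),'post',onz(a,*U(551,147),.087))
# guide tops: near end corners and inner edges z=.03
for n,p,z in [('gL near outer',(617,87),.03),('gL far outer',(297,68),.03),('gR near outer',(612,235),.03),('gR far outer',(183,212),.03),('bed far R',(78,214),.012),('bed near R',(607,246),.012),('head farL',(107,55),.146),('head farR',(93,158),.146),('head nearR',(290,166),.146),('brush hi',(747,40),.01),('brush lo',(672,285),.01),('plate nearL',(574,108),.022),('plate nearR',(570,213),.022)]: print(n,onz(a,*U(*p),z).round(4))
"
```

```text
blob [  4   4  26  26 469] ((16.819801330566406, 16.746519088745117), (24.217708587646484, 25.135456085205078), 111.25230407714844)
blob [  8   1  29  21 468] ((21.568979263305664, 11.133801460266113), (19.655412673950195, 28.22407341003418), 94.6963882446289)
knob [253.00426439 208.05117271] [0.53219307 0.10912276 0.21      ] [296.58333333 211.13034188] [0.53629234 0.11814823 0.21      ]
lid [0.52219454 0.01133254 0.07      ] post [ 0.51333162 -0.12075431  0.087     ]
gL near outer [ 0.5686 -0.1822  0.03  ]
gL far outer [0.5869 0.0688 0.03  ]
gR near outer [ 0.4523 -0.1735  0.03  ]
gR far outer [0.4747 0.1579 0.03  ]
bed far R [0.4759 0.242  0.012 ]
bed near R [ 0.4454 -0.1722  0.012 ]
head farL [0.5751 0.2026 0.146 ]
head farR [0.5008 0.2117 0.146 ]
head nearR [0.4935 0.0722 0.146 ]
brush hi [ 0.6095 -0.2931  0.01  ]
brush lo [ 0.4141 -0.2227  0.01  ]
plate nearL [ 0.5537 -0.1487  0.022 ]
plate nearR [ 0.4708 -0.1425  0.022 ]
```

```bash
python3 -c "
from h import *
from scipy.spatial.transform import Rotation as R
s=manip.get_state();q=s['ee_rot'];M=R.from_quat(q[[1,2,3,0]]).as_matrix()
print(M.round(3),manip.grip_point_offset)
y=M[:,1];print('yaw y',np.degrees(np.arctan2(y[1],y[0])))
print((np.array([.5135,-.121,.16])-s['position'])*100)
"
```

```text
[[-0.001  0.231  0.973]
 [-0.002  0.973 -0.231]
 [-1.    -0.002 -0.   ]] 0.0187
yaw y 76.66167316369018
[ 38.10074661 -68.00180933  -4.78247139]
```

```bash
python3 -m crank '{"grip":[1,1,1,1,1,1,1,1,1,1,1,1,1,1,1,1,1,1,1,1],"slide":[[0,0,4],[2.5,-4.1,4],[5,-8.2,4],[7.5,-12.3,4],[10,-16.4,4],[12.5,-20.5,4],[15,-24.6,4],[17.5,-28.7,4],[20,-33,4],[22.4,-37.2,4],[24.8,-41.4,4],[27.2,-45.6,4],[29.6,-50,2],[31.8,-54.2,0],[34,-58.4,-2],[36.2,-62.8,-4],[38.1,-67,-5],[38.1,-68,-5],[38.1,-68,-5],[38.1,-68,-5]],"roll":[0,-6,-12,-18,-24,-30,-36,-42,-48,-54,-60,-66,-72,-78,-80.5,-80.5,-80.5,-80.5,-80.5,-80.5]}' 40
python3 -c "
from h import *
w=get('wrist','pics/w1.png')
for z in(.087,.0545): print(proj(w,[.5133,-.1208,z]))
"
```

```text
clock: 2.1
position: [0.5129, -0.1198, 0.1585]
ee_rot: [0.482, 0.517, 0.483, -0.517]
contact_force: [0.4, 0.7, -0.7]
width: 0.0856
[[283.03400821 206.39282117]]
[[282.92062801 194.96037004]]
```

View pics/w1.png

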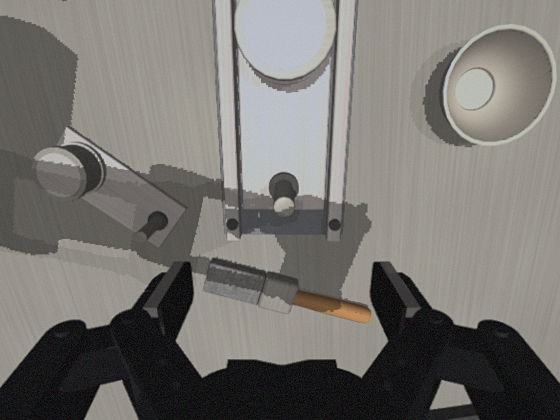

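The wrist view shows the post top at (284,206), which matches the prediction of (283,206). The jaws sit either side of it, so I'll descend and grip.

```bash
python3 -m crank '{"grip":[1,1,1,1,1,1,0,0,0,0,0,0,0],"slide":[[0,-0.1,-3],[0,-0.1,-6],[0,-0.1,-9],[0,-0.1,-11.5],[0,-0.1,-11.5],[0,-0.1,-11.5],[0,-0.1,-11.5],[0,-0.1,-11.5],[0,-0.1,-11.5],[0,-0.1,-11.5],[0,-0.1,-11.5],[0,-0.1,-11.5],[0,-0.1,-11.5]],"roll":[0,0,0,0,0,0,0,0,0,0,0,0,0]}' 40
```

```text
clock: 3.45
position: [0.5141, -0.1217, 0.0442]
ee_rot: [0.483, 0.517, 0.483, -0.516]
contact_force: [-0.6, -0.8, 5.8]
width: 0.0161
```

```bash
python3 -m crank '{"grip":[0,0,0,0,0,0,0,0,0,0,0],"slide":[[0.07,1,0],[0.13,2,0],[0.2,3,0],[0.27,4,0],[0.34,5,0],[0.4,6,0],[0.47,7,0],[0.54,8,0],[0.57,8.5,0],[0.61,9,0],[0.61,9,0]],"roll":[0,0,0,0,0,0,0,0,0,0,0]}'
```

```text
clock: 4.55
position: [0.5208, -0.0327, 0.0443]
ee_rot: [-0.485, -0.516, -0.482, 0.516]
contact_force: [0.3, -4.2, 4.7]
width: 0.0164
```

Moving freely. I'll continue slowly to the stop and watch the force.

```bash
python3 -m crank '{"grip":[0,0,0,0],"slide":[[0.02,0.3,0],[0.04,0.6,0],[0.05,0.8,0],[0.05,0.8,0]],"roll":[0,0,0,0]}'; python3 -m crank '{"grip":[0,0,0,0],"slide":[[0.01,0.2,0],[0.03,0.4,0],[0.04,0.6,0],[0.04,0.6,0]],"roll":[0,0,0,0]}'
```

```text
clock: 4.95
position: [0.5212, -0.0252, 0.0443]
ee_rot: [-0.485, -0.516, -0.482, 0.516]
contact_force: [-0.4, -6.2, 5.4]
width: 0.0164
clock: 5.35
position: [0.5215, -0.0243, 0.0444]
ee_rot: [-0.488, -0.513, -0.481, 0.518]
contact_force: [-1.5, -20.9, 4.2]
width: 0.0162
```

```bash
python3 -m crank '{"grip":[0,0,1,1,1,1,1,1,1,1,1,1,1,1],"slide":[[-0.03,-0.4,0],[-0.03,-0.4,0],[-0.03,-0.4,0],[-0.03,-0.4,0],[-0.03,-0.4,0],[-0.03,-0.4,0],[-0.03,-0.4,3],[-0.03,-0.4,7],[-0.03,-0.4,11],[-0.03,-0.4,15],[-0.03,-0.4,19],[-0.03,-0.4,22],[-0.03,-0.4,22],[-0.03,-0.4,22]],"roll":[0,0,0,0,0,0,0,0,0,0,0,0,0,0]}'
python3 -c "
from h import *
w=get('wrist','pics/w2.png')
print('post',proj(w,[.5223,-.023,.087]),'knob',proj(w,[.533,.112,.21]))
b=get('scene','pics/s2.png')
for n,X in(('knob',[.533,.112,.21]),('post',[.5223,-.023,.087])): print(n,proj(b,X))
print(manip.get_state()['position'],manip.get_state()['contact_force'])
"
```

```text
clock: 6.75
position: [0.5203, -0.0212, 0.2639]
ee_rot: [0.483, 0.517, 0.483, -0.516]
contact_force: [0.6, 0.6, -0.8]
width: 0.0851
post [[283.86711272 177.04287029]] knob [[288.53709596  12.57172731]]
knob [[296.27940581 209.00118237]]
post [[266.9017812  219.23762164]]
[ 0.51937009 -0.0211352   0.26211684] [ 0.78413228 -0.43603926 -0.57389893]
```

View pics/w2.png

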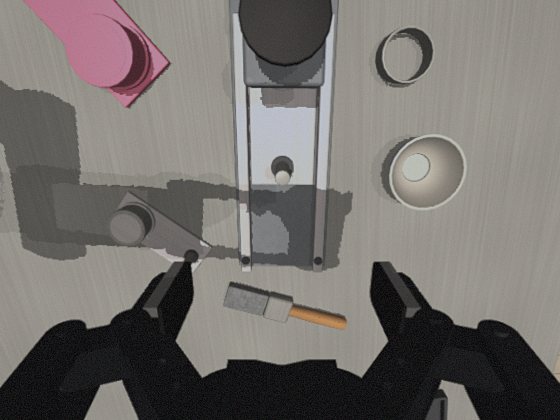

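View pics/s2.png

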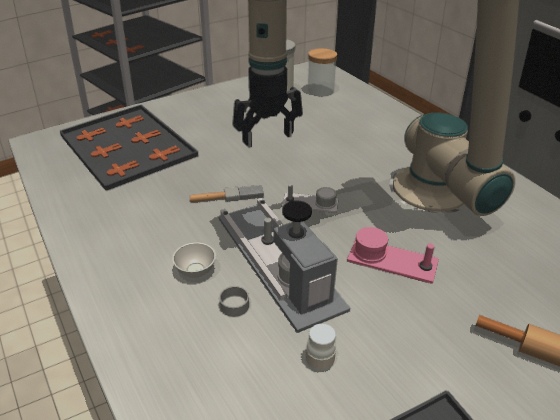

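The post top is at (283,178) as predicted. The knob's edges are at u 240 and 331 and its bottom at v 66, still up. I'll check home against the bed end at v≈270.

```bash
python3 -c "
from h import *
w=load('pics/w2.npz')
d=np.array([.067,.998])
P=onz(w,283,178,.087)
for n,p,z in(('bedL',(246,271),.03),('bedR',(318,271),.03)):
    X=onz(w,*p,z);print(n,X,'post-bed',(P-X)[:2]@d)
L=onz(w,239.5,18,.21);Rr=onz(w,331,18,.21);B=onz(w,285.5,66,.21)
print(P,L,Rr,B,B[:2]+.03*d)
"
```

```text
bedL [ 0.45738478 -0.17358465  0.03      ] post-bed 0.15351868526838414
bedR [ 0.56276835 -0.18066138  0.03      ] post-bed 0.15352055726636213
[ 0.5212457  -0.02404557  0.087     ] [0.50186837 0.11106273 0.21      ] [0.55963166 0.10722186 0.21      ] [0.52910908 0.08080777 0.21      ] [0.53111908 0.11074777]
```

```bash
python3 -m crank '{"grip":[0,0,0,0,0,0,0,0,0,0,0,0],"slide":[[0,0,0],[0,0,0],[0.3,3,0],[0.6,6,0],[0.9,9,0],[1.1,12,0],[1.15,13.2,0],[1.15,13.2,0],[1.15,13.2,-2],[1.15,13.2,-4],[1.15,13.2,-4],[1.15,13.2,-4]],"roll":[0,0,0,0,0,0,0,0,0,0,0,0]}'
python3 -c "
from h import *
w=get('wrist','pics/w3.png');b=get('scene','pics/s3.png');s=manip.get_state();print(s['position'],s['contact_force'],s['width'])
cv2.imwrite('pics/c3.png',np.hstack([cv2.resize(w['frame'],(400,300)),cv2.resize(b['frame'][130:330,180:400],(400,364))[:300]])[:,:,::-1])
"
```

```text
clock: 8.05
position: [0.5318, 0.1094, 0.2236]
ee_rot: [-0.483, -0.516, -0.483, 0.517]
contact_force: [-0.5, -0.2, 0.7]
width: -0.0001
[0.53264764 0.10984676 0.22470914] [0.73665678 0.65851729 0.62175692] 5.029342984733806e-05
```

View pics/c3.png

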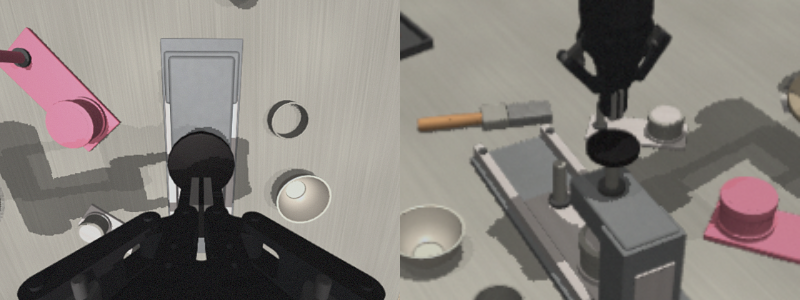

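The shut fingertips are above the knob, with tips at (201,180) and the disc centred at (200,160) in the left half. Pressing in stages.

```bash
python3 -m crank '{"grip":[0,0,0,0,0],"slide":[[0,0,-0.5],[0,0,-1],[0,0,-1.5],[0,0,-2],[0,0,-2]],"roll":[0,0,0,0,0]}'; python3 -m crank '{"grip":[0,0,0,0,0,0],"slide":[[0,0,-0.5],[0,0,-1],[0,0,-1.5],[0,0,-2],[0,0,-2.5],[0,0,-2.5]],"roll":[0,0,0,0,0,0]}'
```

```text
clock: 8.65
position: [0.5312, 0.1105, 0.2026]
ee_rot: [-0.483, -0.516, -0.483, 0.517]
contact_force: [-0.2, -0.3, 0.5]
width: 0.0001
clock: 9.25
position: [0.5317, 0.1105, 0.1784]
ee_rot: [-0.483, -0.516, -0.483, 0.517]
contact_force: [-0.8, -0.1, 1.9]
width: 0.0001
```

The force is lower than expected, so I'll look.

```bash
python3 -c "
from h import *
w=get('wrist','pics/w4.png');b=get('scene','pics/s4.png');s=manip.get_state();print(s['position'],s['contact_force'],s['width'])
cv2.imwrite('pics/c4.png',np.hstack([cv2.resize(w['frame'],(400,300)),cv2.resize(b['frame'][150:300,230:360],(400,461))[:300]])[:,:,::-1])
"
```

```text
[0.53171242 0.11051396 0.17859254] [-0.98200619  0.93197953  2.62599522] -0.0001894546815831399
```

View pics/c4.png

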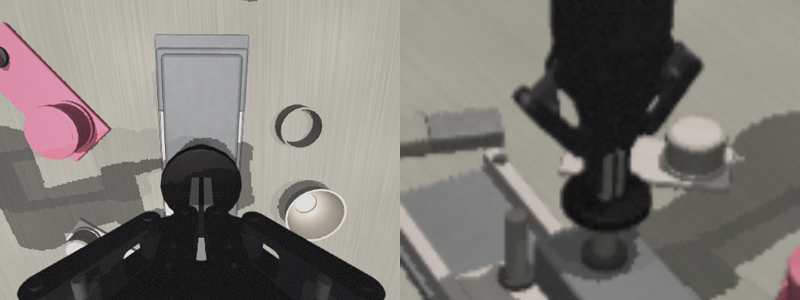

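The fingers are on the knob and it has gone down. I'll keep going to the seat.

```bash
python3 -m crank '{"grip":[0,0,0,0,0],"slide":[[0,0,-0.2],[0,0,-0.4],[0,0,-0.6],[0,0,-0.6],[0,0,-0.6]],"roll":[0,0,0,0,0]}';python3 -m crank '{"grip":[0,0,0,0],"slide":[[0,0,-0.1],[0,0,-0.2],[0,0,-0.2],[0,0,-0.2]],"roll":[0,0,0,0]}'
```

```text
clock: 9.85
position: [0.5318, 0.1105, 0.1738]
ee_rot: [0.483, 0.517, 0.483, -0.516]
contact_force: [-3.3, -0.5, 8.7]
width: 0.0003
clock: 10.25
position: [0.5318, 0.1105, 0.1721]
ee_rot: [0.483, 0.517, 0.483, -0.516]
contact_force: [-3.8, -1.6, 10.7]
width: -0.0001
```

```bash
python3 -m crank '{"grip":[0,0,0,0],"slide":[[0,0,-0.1],[0,0,-0.2],[0,0,-0.2],[0,0,-0.2]],"roll":[0,0,0,0]}';python3 -m crank '{"grip":[0,0,0,0],"slide":[[0,0,-0.1],[0,0,-0.2],[0,0,-0.2],[0,0,-0.2]],"roll":[0,0,0,0]}'
```

```text
clock: 10.65
position: [0.5318, 0.1105, 0.1696]
ee_rot: [0.483, 0.517, 0.483, -0.516]
contact_force: [-3.1, 0.4, 7.6]
width: 0.0001
clock: 11.05
position: [0.5318, 0.1105, 0.1666]
ee_rot: [-0.483, -0.516, -0.483, 0.517]
contact_force: [-1.2, -0.2, 3.1]
width: -0.0001
```

Forces suggest the depth offset differs by about 1 cm from TCP height (peak at .172, now a valley). I'll continue down to a firm stop.

```bash
python3 -m crank '{"grip":[0,0,0,0],"slide":[[0,0,-0.1],[0,0,-0.2],[0,0,-0.2],[0,0,-0.2]],"roll":[0,0,0,0]}';python3 -m crank '{"grip":[0,0,0,0],"slide":[[0,0,-0.1],[0,0,-0.2],[0,0,-0.2],[0,0,-0.2]],"roll":[0,0,0,0]}'
python3 -c "
from h import *
w=get('wrist','pics/w5.png');b=get('scene','pics/s5.png');s=manip.get_state();print(s['position'],s['contact_force'],s['width'])
print(proj(b,[[.5318,.1105,.21],[.5318,.1105,.199],[.5318,.1105,.174],[.5318,.1105,.163]]))
cv2.imwrite('pics/c5.png',np.hstack([cv2.resize(w['frame'],(400,300)),cv2.resize(b['frame'][150:300,230:360],(400,461))[:300]])[:,:,::-1])
"
```

```text
clock: 11.45
position: [0.5318, 0.1105, 0.1646]
ee_rot: [-0.483, -0.516, -0.483, 0.517]
contact_force: [-1.7, -0.4, 4.7]
width: 0.0001
clock: 11.85
position: [0.5318, 0.1106, 0.1632]
ee_rot: [0.483, 0.517, 0.483, -0.516]
contact_force: [-3.0, -0.1, 7.9]
width: 0.0002
[0.53178421 0.11053474 0.16321642] [-3.16409862 -0.82674479  8.33260965] -0.00018911314552040682
[[296.37128297 208.42276099]
 [296.22533007 212.74679611]
 [295.89822791 222.37774168]
 [295.75632116 226.53057623]]
```

View pics/c5.png

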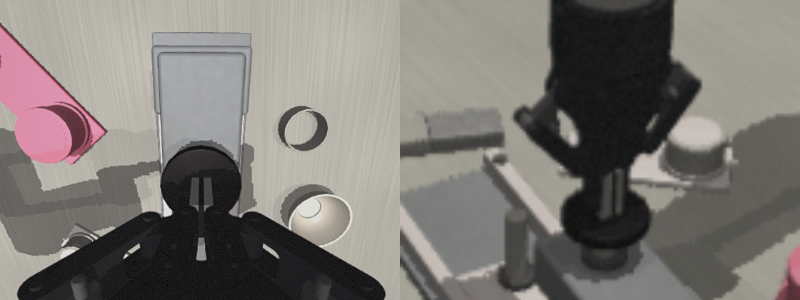

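```bash
python3 -c "
from h import *
for n in('s2','s3','s4','s5'):
    b=load(f'pics/{n}.npz');f=b['frame'].max(2).astype(int)
    r=[]
    for u in (284,286,306,308):
        c=f[195:245,u]; d=np.where(c<45)[0]; r.append((195+d.min(),195+d.max()) if len(d) else None)
    print(n,[tuple(map(int,x)) for x in r])
b=load('pics/s5.npz')
for z in(.194,.194-.026,.194-.036): print(proj(b,[.533,.112,z]))
"
```

```text
s2 [(206, 215), (204, 217), (204, 219), (205, 217)]
s3 [(206, 215), (204, 217), (204, 219), (205, 217)]
s4 [(195, 219), (195, 221), (207, 222), (209, 221)]
s5 [(197, 226), (198, 227), (195, 228), (195, 227)]
[[296.06793975 215.27661918]]
[[295.7298984  225.23633319]]
[[295.60171519 228.99022613]]
```

Image shift puts the knob at about 26 mm down, so it sits ≈21 mm above the TCP reading. The force peaks agree (15 and 27 mm). About 10 mm is left.

```bash
python3 -m crank '{"grip":[0,0,0,0,0],"slide":[[0,0,-0.1],[0,0,-0.2],[0,0,-0.3],[0,0,-0.3],[0,0,-0.3]],"roll":[0,0,0,0,0]}';python3 -m crank '{"grip":[0,0,0,0,0],"slide":[[0,0,-0.1],[0,0,-0.2],[0,0,-0.3],[0,0,-0.3],[0,0,-0.3]],"roll":[0,0,0,0,0]}';python3 -m crank '{"grip":[0,0,0,0],"slide":[[0,0,-0.1],[0,0,-0.2],[0,0,-0.2],[0,0,-0.2]],"roll":[0,0,0,0]}';python3 -m crank '{"grip":[0,0,0,0],"slide":[[0,0,-0.1],[0,0,-0.2],[0,0,-0.2],[0,0,-0.2]],"roll":[0,0,0,0]}'
```

```text
clock: 12.45
position: [0.5318, 0.1105, 0.1609]
ee_rot: [0.483, 0.517, 0.483, -0.516]
contact_force: [-4.8, -0.8, 11.8]
width: 0.0001
clock: 12.95
position: [0.5318, 0.1105, 0.1575]
ee_rot: [0.483, 0.517, 0.483, -0.516]
contact_force: [-3.0, -0.2, 9.0]
width: -0.0004
clock: 13.35
position: [0.5318, 0.1105, 0.1553]
ee_rot: [0.483, 0.517, 0.483, -0.516]
contact_force: [-2.6, -0.4, 7.7]
width: 0.0002
clock: 13.75
position: [0.5318, 0.1105, 0.1531]
ee_rot: [0.483, 0.517, 0.483, -0.516]
contact_force: [-2.5, -0.0, 6.7]
width: 0.0001
```

Peak passed at .161 (27 mm). With the lid's ~3 N added, the valley is now due and the seat comes after it.

```bash
python3 -m crank '{"grip":[0,0,0,0],"slide":[[0,0,-0.1],[0,0,-0.2],[0,0,-0.2],[0,0,-0.2]],"roll":[0,0,0,0]}';python3 -m crank '{"grip":[0,0,0,0],"slide":[[0,0,-0.1],[0,0,-0.2],[0,0,-0.2],[0,0,-0.2]],"roll":[0,0,0,0]}'; python3 -m crank '{"grip":[0,0,0,0],"slide":[[0,0,-0.1],[0,0,-0.2],[0,0,-0.2],[0,0,-0.2]],"roll":[0,0,0,0]}'
```

```text
clock: 14.15
position: [0.5318, 0.1105, 0.1515]
ee_rot: [0.483, 0.517, 0.483, -0.516]
contact_force: [-4.3, -0.4, 8.5]
width: 0.0001
clock: 14.55
position: [0.5319, 0.1106, 0.1512]
ee_rot: [0.483, 0.517, 0.483, -0.516]
contact_force: [-6.0, 0.4, 18.0]
width: -0.0
clock: 14.95
position: [0.532, 0.1105, 0.1511]
ee_rot: [0.484, 0.517, 0.482, -0.516]
contact_force: [-9.2, -0.8, 27.3]
width: -0.0004
```

Firm stop at TCP z .151. I'll ease slightly and check.

```bash
python3 -m crank '{"grip":[0,0,0],"slide":[[0,0,0.1],[0,0,0.1],[0,0,0.1]],"roll":[0,0,0]}'
python3 -c "
from h import *
w=get('wrist','pics/w6.png');b=get('scene','pics/s6.png');s=manip.get_state();print(s['position'],s['contact_force'],s['width'])
for n in('s2','s6'):
    f=load(f'pics/{n}.npz')['frame'].max(2).astype(int)
    print(n,[int(195+np.where(f[195:245,u]<45)[0].max()) for u in(284,286,306,308)])
a=load('pics/s2.npz')['frame'][:,:,::-1]
c=lambda f:cv2.resize(f[190:300,235:345],(400,400),interpolation=cv2.INTER_CUBIC)
cv2.imwrite('pics/c6.png',np.hstack([c(a),c(b['frame'][:,:,::-1])]))
"
```

```text
clock: 15.25
position: [0.5319, 0.1105, 0.1512]
ee_rot: [0.484, 0.517, 0.482, -0.516]
contact_force: [-7.3, -1.3, 22.4]
width: -0.0002
[0.53192276 0.11054284 0.1511989 ] [-7.18202964 -1.26657236 22.59259654] 0.00012013253632856107
s2 [215, 217, 219, 217]
s6 [231, 232, 233, 231]
```

View pics/c6.png

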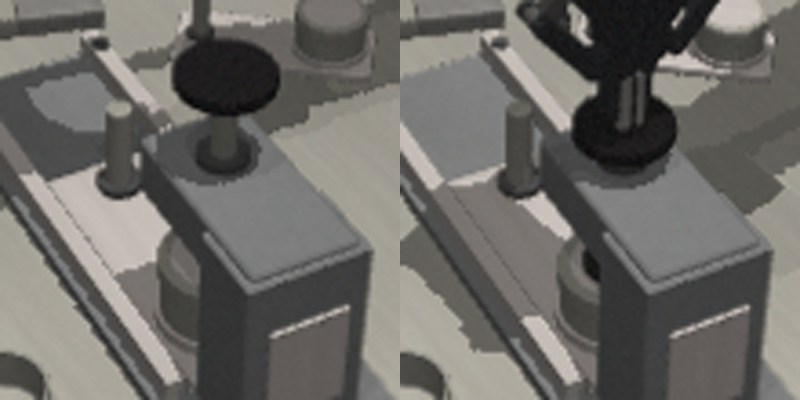

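The pad is on the lid, which sits visibly lower than before. The knob is down about 14.7 px (≈36–38 mm) and the post has not moved. Handing in.

```bash
python3 -c "
from rig import manip
print(manip.sign_off())"
```

```text
the job is handed in; nothing more can be done
None
```

I slid the larger, non-pink carrier in by its post to the stop and let go. I then pushed the knob down with shut fingers to a firm stop, and handed the job in at about 15 s while still holding it there.

**Carrier:** resistance rose to 21 N at the stop. The post measured 153.5 mm from the bed's end against 155 mm nominal, so the tin is about 1.5 mm short, within the 6 mm allowed. In the last picture the post had not moved.

**Knob and lid:** resistance peaked about where expected, at roughly 15 and 27 mm of travel. The knob then stopped firmly, held with about 22 N. The pictures put it 36–38 mm down, with the pad on the lid and the lid visibly lower.

**Disagreement:** the reported tool height was about 21 mm lower than the knob top should be, and I did not find out why. I judged the depth from the resistance peaks, the firm stop and the pictures instead.

**Bystanders:** I did not measure them again at the end. None of the later pictures show the arm near them.

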